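# Carry a clay roller on its shuttle carrier to the drying post

## Robot

A 6-joint arm with a two-finger parallel gripper is mounted at the origin on the work surface. World frame = base frame: x ahead of the robot, y to its left, z up, the work surface at z = 0. Lengths are in m, angles in rad, forces in N, time in s.
With the tool pointing down it reaches from about 0.375 to 0.925 m from the base axis. Payload 5.7 kg.
Tool frame: the origin (TCP) lies midway between the tips of the shut fingers; the grasp point (between the pads) lies 19 mm behind it; z points along the fingers, y is the line along which they close (so a half turn about z gives the same grasp; the last joint's range is limited). The gripper opens to 88 mm and grips with 3 to 60 N. Pads are 20 mm wide; open, the fingers measure 115 mm over their backs; the gripper's body (75 mm by 178 mm) begins 61 mm behind the grasp point.
Start: joints at [1.223, 0.359, 1.51, -0, 1.272, -0.115], TCP at [0.138, 0.584, 0.223] pointing down, gripper open.
Joint ranges: [-2.97, 2.97], [-1.01, 2.36], [0.21, 2.38], [-0.96, 4.11], [0.2, 2.71], [-2.98, 2.98]. Speed limits (rad/s): [2.39, 2.39, 3.14, 3.14, 3.14, 3.14].

## Interface

Orientations are given as a unit quaternion [x, y, z, w].
In Python, from bench import move_ptp, servo_line, goto_joints, move_gripper, sleep, inverse_kinematics, capture, PlanningError, close_job, spot_in, silhouettes, current_clock, current_joint_pos, current_qvel, current_joint_torque, current_position, current_orientation, current_force, current_torque, current_finger_gap, current_grip_force gives the robot as it stands. Calls block until the motion is done:
- move_ptp(position, orientation): joint-space move of the TCP to a pose.
- servo_line(position, orientation=None, rate=0.15, contact_N=None): straight line of the TCP; orientation=None keeps the orientation; rate is the mean speed in m/s. With contact_N (N) it stops when the force on the tool has changed by that much, and returns True; else False.
- goto_joints(angles): joint-space move.
- move_gripper(opening): finger opening in m; the grip force is fixed at half the most; returns when the fingers have stopped.
- sleep(seconds).
- inverse_kinematics(position, orientation): joint angles nearest the present ones, or None.
- capture(name): name is "scene" or "top" or "wrist"; returns a dict with "image" (384x512x3 uint8, blue, green, red), "range_z" (384x512 float32, m along the optical axis (not along the pixel's ray), 0 where there is no reading), "intrinsics" (3x3 intrinsics, pixels), "R" (3x3) and "t" (3): a world point X has camera coordinates R X + t. Camera axes: x right, y down, z forward; pixel columns grow to the right and rows downward; lengths in m; the calibration is good to about 2 mm. A picture is of the moment at which its call begins.
A pose or a line that the arm cannot do raises PlanningError and nothing moves.
- close_job(): hands the job in; it is judged then, once.
Trained networks look in the newest picture that a camera, given by its name, has taken for a name from the list of things; names that differ only in an ending like _2 or _b are one class to them, and where a whole thing is asked for, a point or a joint stands for the part that bears it (a point fixed in the world has none). Each returns a list of dicts, best first, with "conf" (0 to 1); they miss things now and then, are a little off and sometimes report something else, mostly with a low value. They report only what shows in the picture. A call takes as long as a camera call. They do not tell look-alikes from the thing itself.
- spot_in(camera, query): "xy" ([column, row] in pixels, amid what is visible of it).
- silhouettes(camera, query): "region" (384x512 bool, what is visible of it) and "xy" ([column, row] in pixels, amid what is visible of it).
Readings, each from a call of its own:
- current_clock(): time.
- current_joint_pos(): joint angles.
- current_qvel(): joint speeds.
- current_joint_torque(): joint torques, N m.
- current_position(): TCP position.
- current_orientation(): TCP orientation.
- current_force(): force on the tool from outside, world axes, zero at the start.
- current_torque(): the same for the moment, N m.
- current_finger_gap(): finger opening in m.
- current_grip_force(): force on a finger pad.
Only numpy, scipy, OpenCV 4.12 (cv2) and the standard library are available. Lean on these libraries where they do the work, as an engineer would, in place of code of your own. Each camera call takes 0.05 s, during which the arm holds its last target. There are 200 camera calls.

## Task

Using the carrier's orange grip, lift the carrier so that the blue shuttle running freely on its rails takes the soft clay roller off the yellow post, and keep the roller steady between the black middle marks of the raised carrier for four seconds so it can be looked over. Then carry it over and lower the carrier astride the green drying post so that the roller comes to rest in that post's notch alone; let go with the carrier standing on the table. Never touch the roller or let the shuttle run against either end stop, don't tip the carrier steeply, and leave the bowl and the jar alone.

Things in the scene. Friction and masses are not known exactly. Their poses are not given: they have to be found in the camera images.
- carrier: Loose ware carrier, 0.45 kg without shuttle, 382 mm long along its y: two level rails along y (tops 22 mm up, black marks from y -20 to +20 mm, 76 mm clear gap between) join wooden end panels that are its feet (150 mm along x, 16 thick, 50 mm high, outer faces y +-191 mm); a bar 16 mm wide along y, 135 to 147 mm up, carries the grip. Origin: centre of underside, z up.
- carrier_grip (a point): Centre of the orange grip block on the carrier's top: 40 mm along carrier x, 28 mm along y, 45 mm high (147 to 192 mm above the underside; this point 169.5 mm). Pinch it from above, fingers closing along the carrier's y. It is over the carrier's centre of mass. Axes as the carrier's.
- carrier_mid (a point): Where the roller's centre is when it rides in the shuttle at the middle of the carrier: 75 mm above the centre of its underside; axes as the carrier's.
- shuttle_cradle (a point): On the blue shuttle (0.1 kg, 100 x 124 mm open frame on wheels with two cradles): where the centre of a riding roller is. It runs along the carrier's y almost without friction, stops at 120 mm either side of the middle, starts at y +40 mm, under the roller. Carrier tilted t rad about its x (+y end higher): it accelerates 9.8 t m/s2 to -y; carrier accelerated a along y: it lags by a.
- roller_center (a point): Centre of the loose cream clay roller, 0.26 kg: two balls of 54 mm diameter, 100 mm apart along its axle (its own x, lying along the carrier's x), on a neck 20 mm thick. Riding, its balls lie in the shuttle's two 30 degree cradles, centre at shuttle_cradle.
- start_post_seat (a point): On the fixed yellow post, 86 mm above the table: where the roller's centre is when its neck lies in the post's 90 degree V notch (30 mm long along the post's x, rims 14 mm either side along y at about this height; round foot 70 mm). The roller starts here, the carrier standing astride; raised 11 mm, the carrier's shuttle takes the roller.
- drying_post_seat (a point): Same point on the fixed green post, same form and size, empty at the start; its notch runs along its own x. Post and shuttle leave 20 mm each side along x. Lowered level, astride and turned like the post, with the roller still and within 10 mm of above the notch along y, the notch catches the neck and lifts it off the shuttle in the last 11 mm.
- bowl: Bystander: loose blue bowl, 100 mm across, 45 mm high. Origin: centre of its underside.
- glaze_jar: Bystander: loose amber glaze jar, 64 mm across, 75 mm high. Origin: centre of its underside.
Mind the look-alikes: they are no part of the job. Of the things that look like the part that bears roller_center, the largest one is meant.

How it is judged:
By the outcome, as a careful person would: the job done as asked, in the order asked, and still so for the second after the job is handed in, with the robot touching nothing.
It also fails if it takes over 70 s, if anything falls off the work surface, if the arm or the gripper's body presses on something with over 40 N, if the wrist force passes 120 N, or if a joint passes its speed limit or range.

## Working session

There is one attempt and no reset: what is moved stays moved. The work goes in short steps, each a Python script; the robot and the scene stay as the last script left them, time stands still between calls to the robot, and variables do not carry over. Pictures are saved under pics/ and viewed, at most 10 in all, crops included, and the job is handed in when it is done.

```bash
mkdir -p pics; ls; cat > h.py <<'E'
import numpy as np, cv2
from bench import *
def pts(c,mask=None):
    z=c["range_z"]; m=(z>0) if mask is None else (mask&(z>0))
    v,u=np.nonzero(m); K=c["intrinsics"]; d=z[v,u]
    P=np.stack([(u-K[0,2])/K[0,0]*d,(v-K[1,2])/K[1,1]*d,d],1)
    return (P-c["t"])@c["R"], u, v
E
python3 - <<'E'
from h import *
for n in ("top","scene"):
    c=capture(n); cv2.imwrite(f"pics/{n}0.png",c["image"]); np.savez(f"{n}0.npz",**c)
    print(n,-c["R"].T@c["t"])
    for q in ["carrier","carrier_grip","shuttle_cradle","roller_center","start_post_seat","drying_post_seat","bowl","glaze_jar"]:
        for s in spot_in(n,q)[:4]:
            print(q,round(s["conf"],2),np.round(s["xy"]),end="; ")
            u,v=np.int_(np.round(s["xy"])); m=np.zeros((384,512),bool); m[v,u]=1
            print(np.round(pts(c,m)[0],3))
print(current_clock())
E
```

```text
pics
top [ 0.35510121 -0.02330506  1.32821653]
carrier 0.96 [327. 195.]; [[ 0.484 -0.218  0.186]]
carrier_grip 0.96 [329. 194.]; [[ 0.486 -0.223  0.186]]
shuttle_cradle 0.58 [289. 208.]; [[ 0.465 -0.136  0.042]]
roller_center 0.77 [307. 207.]; [[ 0.463 -0.18   0.094]]
roller_center 0.54 [287. 261.]; [[ 0.319 -0.128  0.024]]
start_post_seat 0.67 [300. 204.]; [[ 0.478 -0.17   0.013]]
drying_post_seat 0.83 [176. 214.]; [[0.449 0.171 0.085]]
bowl 0.58 [187. 125.]; [[0.715 0.153 0.007]]
glaze_jar 0.58 [266. 136.]; [[ 0.664 -0.075  0.071]]
scene [ 0.91954928 -0.23510296  0.79760111]
carrier 0.64 [180. 240.]; [[ 0.483 -0.231  0.039]]
carrier_grip 0.56 [178. 236.]; [[ 0.473 -0.232  0.041]]
shuttle_cradle 0.68 [204. 250.]; [[ 0.553 -0.196  0.092]]
shuttle_cradle 0.63 [177. 238.]; [[ 0.453 -0.235 -0.001]]
roller_center 0.86 [201. 234.]; [[ 0.527 -0.191  0.109]]
roller_center 0.71 [202. 175.]; [[ 0.339 -0.133  0.035]]
roller_center 0.63 [141. 195.]; [[ 0.326 -0.277  0.021]]
start_post_seat 0.59 [196. 235.]; [[ 0.469 -0.196  0.01 ]]
drying_post_seat 0.87 [347. 176.]; [[0.465 0.186 0.009]]
bowl 0.74 [389. 254.]; [[0.678 0.162 0.008]]
glaze_jar 0.83 [287. 293.]; [[ 0.689 -0.087  0.078]]
0.9
```

View pics/top0.png

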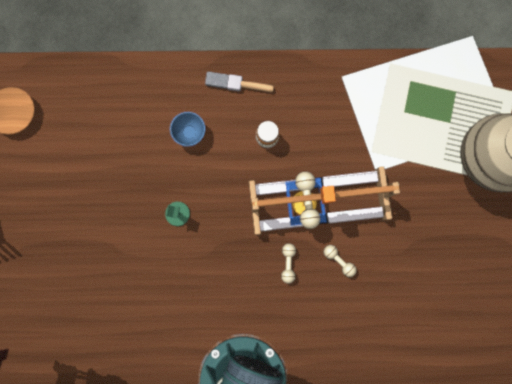

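View pics/scene0.png

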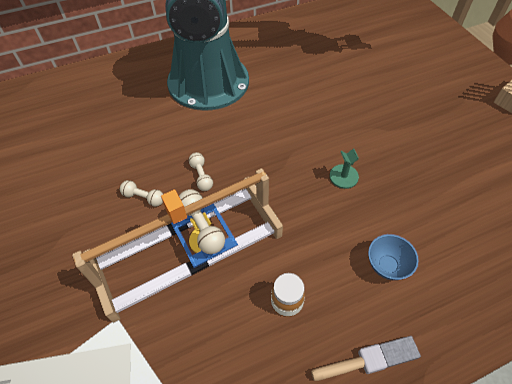

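```bash
cat >> h.py <<'E'
from scipy.spatial.transform import Rotation as Rn
def down(yaw): # tool z down, tool y at world angle yaw+90deg (sign irrelevant: half turn), via flip
    M=np.array([[np.cos(yaw),-np.sin(yaw)*-1,0],[np.sin(yaw),-np.cos(yaw),0],[0,0,-1.]])
    M=np.column_stack([[np.cos(yaw),np.sin(yaw),0],[np.sin(yaw),-np.cos(yaw),0],[0,0,-1]])
    return Rn.from_matrix(M).as_quat()
def bar(P):  # carrier yaw from the bar
    xy=P[:,:2]; m=xy.mean(0); d=np.linalg.svd(xy-m,full_matrices=False)[2][0]
    d*=np.sign(d[1]); return m,np.arctan2(-d[0],d[1])
E
python3 - <<'E'
from h import *
for n in("top","scene"):
    c=dict(np.load(n+"0.npz")); P,u,v=pts(c)
    near=(abs(P[:,0]-.48)<.1)&(abs(P[:,1]+.22)<.26)
    b=near&(P[:,2]>.13)&(P[:,2]<.155); print(n,b.sum(),bar(P[b]))
    g=near&(P[:,2]>.165)&(P[:,2]<.21); print("grip",g.sum(),P[g].min(0),P[g].max(0),np.median(P[g],0))
    d=(np.hypot(P[:,0]-.45,P[:,1]-.175)<.06)&(P[:,2]>.05); print("post",d.sum(),np.round(P[d],3)[::max(1,d.sum()//25)])
    d=(np.hypot(P[:,0]-.45,P[:,1]-.175)<.06)&(P[:,2]>.006);print("post all",P[d].min(0),P[d].max(0))
print(current_orientation(), Rn.from_quat(current_orientation()).as_matrix().round(3))
for y in (0.1,0.1+np.pi,-1.2,-.6,.6,1.2): print(y,inverse_kinematics([.45,.17,.36],down(y)))
for y in (0.115,.115+np.pi): print(y,inverse_kinematics([.485,-.22,.16],down(y)))
E
```

```text
top 940 (array([ 0.48730655, -0.2219093 ]), np.float64(0.09826920487084835))
grip 214 [ 0.46683166 -0.23778572  0.1652301 ] [ 0.50817088 -0.20674512  0.19718382] [ 0.48633239 -0.21991947  0.19101678]
post 141 [[0.474 0.193 0.082]
 [0.472 0.188 0.078]
 [0.472 0.175 0.073]
 [0.469 0.185 0.079]
 [0.469 0.172 0.079]
 [0.466 0.192 0.084]
 [0.467 0.181 0.072]
 [0.466 0.166 0.085]
 [0.463 0.187 0.084]
 [0.464 0.175 0.074]
 [0.46  0.195 0.086]
 [0.461 0.183 0.077]
 [0.46  0.169 0.082]
 [0.458 0.191 0.078]
 [0.459 0.178 0.074]
 [0.458 0.163 0.082]
 [0.456 0.186 0.077]
 [0.455 0.171 0.08 ]
 [0.453 0.193 0.082]
 [0.454 0.182 0.066]
 [0.452 0.166 0.081]
 [0.451 0.189 0.072]
 [0.45  0.174 0.08 ]
 [0.447 0.195 0.081]
 [0.448 0.183 0.073]
 [0.447 0.168 0.083]
 [0.445 0.183 0.072]
 [0.444 0.168 0.087]
 [0.442 0.168 0.083]]
post all [0.40150609 0.12618517 0.00603582] [0.50652061 0.2139358  0.09098179]
scene 2013 (array([ 0.4936571 , -0.23789483]), np.float64(0.09784097555202868))
grip 440 [ 0.46908678 -0.23730147  0.16500756] [ 0.51104546 -0.20628364  0.19532211] [ 0.49822914 -0.22197024  0.19135995]
[... 900 characters left out ...]
10e-16
  1.51945586e+00  1.68827460e+00]
3.241592653589793 [ 2.17478271e-01  7.99572852e-02  1.54217950e+00 -4.44089210e-16
  1.51945586e+00 -1.45331806e+00]
-1.2 None
-0.6 [ 2.17478271e-01  7.99572852e-02  1.54217950e+00 -4.44089210e-16
  1.51945586e+00  2.38827460e+00]
0.6 [ 2.17478271e-01  7.99572852e-02  1.54217950e+00 -4.44089210e-16
  1.51945586e+00  1.18827460e+00]
1.2 [ 2.17478271e-01  7.99572852e-02  1.54217950e+00 -4.44089210e-16
  1.51945586e+00  5.88274598e-01]
0.115 [-5.55588129e-01  3.30650143e-01  1.73042665e+00 -4.44089210e-16
  1.08051586e+00  9.00208198e-01]
3.2565926535897933 [-5.55588129e-01  3.30650143e-01  1.73042665e+00 -4.44089210e-16
  1.08051586e+00 -2.24138446e+00]
```

```bash
python3 - <<'E'
from h import *
move_ptp([.455,.18,.34],down(0.1))
c=capture("wrist"); cv2.imwrite("pics/wA.png",c["image"]); np.savez("wA.npz",**c)
P,u,v=pts(c); d=(np.hypot(P[:,0]-.46,P[:,1]-.18)<.05)&(P[:,2]>.05)
print(d.sum(), -c["R"].T@c["t"])
Q=P[d]
if len(Q):
    r=cv2.minAreaRect((Q[Q[:,2]>.068][:,:2]*1000).astype(np.float32)); print(r)
q=np.array
a=(P[:,2]>.006)&(np.hypot(P[:,0]-.46,P[:,1]-.18)<.06); print(P[a].min(0),P[a].max(0))
move_ptp([.45,-.2,.40],down(0.1))
c=capture("wrist"); cv2.imwrite("pics/wB.png",c["image"]); np.savez("wB.npz",**c)
print(-c["R"].T@c["t"],current_clock())
cv2.imwrite("pics/wAB.png",cv2.resize(np.vstack([cv2.imread("pics/wA.png"),c["image"]]),(400,600)))
E
```

```text
42805 [0.51999041 0.18765862 0.50167355]
((462.6033630371094, 180.17564392089844), (44.932369232177734, 99.28023529052734), 7.615875244140625)
[0.4246067  0.12501781 0.00600624] [0.49368814 0.23925296 0.4601142 ]
[ 0.51536713 -0.19198048  0.56164156] 4.3417
```

View pics/wAB.png

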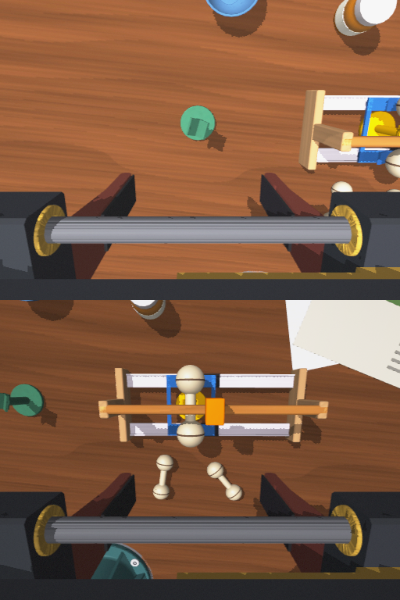

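```bash
python3 - <<'E'
from h import *
for f in("wA","top0","scene0"):
    c=dict(np.load(f+".npz")); P,u,v=pts(c)
    h=np.hypot(P[:,0]-.46,P[:,1]-.18); d=(h<.04)&(P[:,2]>.068)&(P[:,2]<.1); Q=P[d]
    r=cv2.minAreaRect((Q[:,:2]*1000).astype(np.float32)); 
    # V fit: z = a + b*|perp|
    from scipy.optimize import least_squares
    f_=lambda p:(p[2]+np.abs(-(Q[:,0]-.46)*np.sin(p[0])+(Q[:,1]-p[1])*np.cos(p[0]))*p[3]-Q[:,2])
    s=least_squares(f_,[0.,.18,.07,.9],loss="soft_l1",f_scale=.003)
    print(f,d.sum(),r,"V yaw,y@x.46,zb,slope",s.x.round(4))
    xs=Q[:,0]*np.cos(s.x[0])+(Q[:,1]-s.x[1])*np.sin(s.x[0]);print(np.percentile(xs,[1,50,99]))
    d=(h<.05)&(P[:,2]>.005)&(P[:,2]<.02); print("foot",cv2.minEnclosingCircle((P[d][:,:2]*1000).astype(np.float32)))
c=dict(np.load("wB.npz")); P,u,v=pts(c)
near=(abs(P[:,0]-.48)<.11)&(abs(P[:,1]+.22)<.26)
b=near&(P[:,2]>.13)&(P[:,2]<.155); print(b.sum(),bar(P[b]))
g=near&(P[:,2]>.18)&(P[:,2]<.21)
print("grip",g.sum(),cv2.minAreaRect((P[g][:,:2]*1000).astype(np.float32)),np.median(P[g],0))
r=near&(P[:,2]>.1)&(P[:,2]<.125)&(P[:,1]>-.25)&(P[:,1]<-.1)
for s in(1,-1):
    Q=P[r&(s*(P[:,0]-.475)>.02)]; f_=lambda p:np.linalg.norm(Q-p,axis=1)-.027
    if len(Q)>10: print("ball",len(Q),least_squares(f_,[.475+s*.05,-.18,.09],loss="soft_l1",f_scale=.002).x)
p=near&(P[:,2]>.0495-.006)&(P[:,2]<.06)
for s in (1,-1):
    Q=P[p&(s*(P[:,1]+.22)>.15)]; print("panel",len(Q),np.percentile(Q,[2,50,98],axis=0).round(3).tolist())
s=P[near&(abs(P[:,2]-.022)<.004)]; print("rails",cv2.minAreaRect((s[:,:2]*1000).astype(np.float32)))
E
```

```text
wA 571 ((458.4655456542969, 182.60276794433594), (33.88166427612305, 30.132863998413086), 80.07743072509766) V yaw,y@x.46,zb,slope [-0.1762  0.1823  0.0723  0.8749]
[0.43657683 0.45161472 0.46619569]
foot ((458.6000671386719, 182.65069580078125), 34.636634826660156)
top0 139 ((457.9111633300781, 179.9514923095703), (33.23662567138672, 29.89158821105957), 79.72807312011719) V yaw,y@x.46,zb,slope [-0.1984  0.1796  0.0712  0.8897]
[0.43413986 0.44871974 0.4635689 ]
foot ((462.5487976074219, 182.12384033203125), 47.04474639892578)
scene0 174 ((458.9942626953125, 179.94859313964844), (34.0720100402832, 32.98108673095703), 83.36351776123047) V yaw,y@x.46,zb,slope [-0.2045  0.1801  0.0722  0.8942]
[0.43316861 0.45200152 0.46538449]
foot ((460.0097961425781, 180.2524871826172), 35.19353485107422)
3780 (array([ 0.4888392 , -0.22020948]), np.float64(0.09975472808942698))
grip 836 ((488.06793212890625, -219.94625854492188), (39.3819694519043, 27.818378448486328), 5.662529945373535) [ 0.48854265 -0.21955751  0.19164015]
ball 856 [ 0.53427773 -0.17487728  0.0856306 ]
ball 704 [ 0.43479436 -0.18463453  0.08560044]
panel 815 [[0.4, -0.051, 0.044], [0.488, -0.039, 0.05], [0.542, -0.026, 0.053]]
panel 826 [[0.436, -0.413, 0.044], [0.523, -0.399, 0.049], [0.578, -0.388, 0.052]]
rails ((488.85784912109375, -220.2989044189453), (148.7795867919922, 354.0075988769531), 5.700550079345703)
```

```bash
cat >> h.py <<'E'
YC=0.0995; GX,GY=0.488,-0.220; ZG=0.155
def ori(yaw,t=0.):
    return (Rn.from_rotvec(t*np.array([np.cos(yaw),np.sin(yaw),0]))*Rn.from_quat(down(yaw))).as_quat()
# camera in tool frame from wB
_c=dict(np.load("wB.npz")); _Rt=Rn.from_quat(down(0.1)).as_matrix(); _pt=np.array([.45,-.2,.40])
RT=_Rt.T@_c["R"].T; TT=_Rt.T@(-_c["R"].T@_c["t"]-_pt)   # X_tool = RT Xcam + TT
def carr(c):
    """points in the carrier frame (tool x, -y, -z), origin centre of underside, grasped at ZG"""
    z=c["range_z"]; v,u=np.nonzero(z>0); K=c["intrinsics"]; d=z[v,u]
    P=np.stack([(u-K[0,2])/K[0,0]*d,(v-K[1,2])/K[1,1]*d,d],1)@RT.T+TT
    return P*[1,-1,-1]+[0,0,ZG]
def uv(p,K):
    q=((np.array(p)-[0,0,ZG])*[1,-1,-1]-TT)@RT; return (K@(q/q[2]))[:2],q[2]
E
python3 - <<'E'
from h import *
K=_c["intrinsics"] if 0 else dict(np.load("wB.npz"))["intrinsics"]
for y in(.12,.04,0,-.1): print(y,uv([.05,y,.1],K),uv([-.05,y,.1],K))
o=down(YC); p=np.array([GX,GY,.27])
move_ptp(p,o); 
for a in [(p,ori(YC,.01),.15),(p,ori(YC,0),.05),(p+[0,.002,0],o,.15),(p,ori(YC,.0),.05),(p+[0,0,.03],o,.15),(p,o,.15),(p,ori(YC+.1),.15)]:
    t=current_clock(); servo_line(a[0],a[1],rate=a[2]); print(round(current_clock()-t,3),end=" ")
servo_line(p,o)
c=capture("wrist"); P=carr(c); 
print("gap",current_finger_gap(),current_clock())
servo_line([GX,GY,ZG],o,rate=.12,contact_N=12)
print(current_position(),current_force(),current_clock())
c=capture("wrist"); cv2.imwrite("pics/wC.png",c["image"]); np.savez("wC.npz",**c)
E
```

```text
0.12 (array([ 78.37653598, 140.61083057]), np.float64(0.21414666973046756)) (array([ 95.96499353, 274.75524125]), np.float64(0.23835990121994802))
0.04 (array([196.34829816, 140.74275473]), np.float64(0.2140683151543564)) (array([201.95471392, 274.91787077]), np.float64(0.23828154664383683))
0 (array([255.36657074, 140.80875303]), np.float64(0.21402913786630082)) (array([254.97571801, 274.99922564]), np.float64(0.23824236935578125))
-0.1 (array([403.00682247, 140.97385455]), np.float64(0.21393119464616184)) (array([387.60455028, 275.20272993]), np.float64(0.2381444261356423))
0.25 0.25 0.25 0.25 0.35 0.35 0.25 gap 0.08817448878851716 7.2
[ 0.48856374 -0.22032232  0.15565031] [-0.3225525   1.41431588  0.83854784] 8.3083
```

View pics/wC.png

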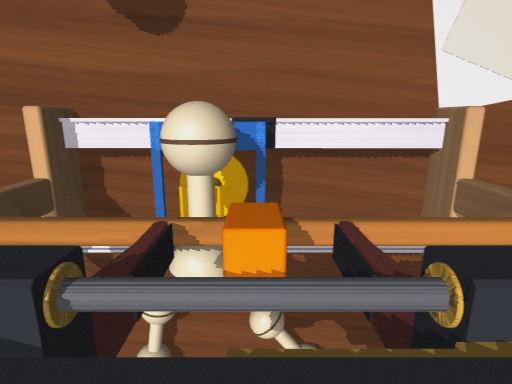

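```bash
cat >> h.py <<'E'
import json
from scipy.optimize import least_squares
def ball(c):
    P=carr(c); Q=P[(P[:,0]>.022)&(P[:,0]<.085)&(P[:,2]>.078)&(P[:,2]<.112)&(abs(P[:,1])<.16)]
    if len(Q)<60: return None
    s=least_squares(lambda p:np.linalg.norm(Q-p,axis=1)-.027,[.05,np.median(Q[:,1]),.08],loss="soft_l1",f_scale=.002)
    return s.x
S={"p":None,"yaw":YC,"t":0.,"b":0.,"off":0.}
def save(): json.dump(S,open("S.json","w"))
def load(): S.update(json.load(open("S.json")))
def hold(dur,wn=1.2,target=0.,quiet=False,stop=None):
    """PD on the carrier's tilt; b = tilt at which the shuttle does not accelerate"""
    t0=current_clock(); y0=tk=None; n=0; log=[]
    while current_clock()-t0<dur:
        tn=current_clock(); c=capture("wrist"); s=ball(c)
        if s is None: log.append("lost"); servo_line(S["p"],ori(S["yaw"],S["t"])); continue
        y=s[1]-S["off"]; v=0.
        if y0 is not None:
            dt=tn-tk; a=-9.8*(S["t"]-S["b"]); v=(y-y0)/dt+a*dt/2
            S["b"]=float(np.clip(S["b"]-.0 + 0,-.02,.02))
        e=y-target
        if y0 is not None: S["b"]+=float(np.clip(.15*wn**3*e/9.8*(tn-tk),-.0005,.0005))
        y0,tk=y,tn
        S["t"]=float(np.clip(S["b"]+(wn**2*e+2*wn*v)/9.8,-.03,.03))
        servo_line(S["p"],ori(S["yaw"],S["t"])); save()
        log.append((round(tn,2),round(y*1000,1),round(v*1000,1),round(S["t"]*1000,2),round(s[2]*1000,1)))
        if stop and abs(e)<stop[0] and abs(v)<stop[1]:
            n+=1
            if n>=3: break
        else: n=0
    if not quiet: print(*log,"b",round(S["b"]*1000,2),sep="\n")
    return y0,v
E
sed -i '/S\["b"\]-.0 + 0/d' h.py
python3 - <<'E'
from h import *
b0=ball(capture("wrist")); move_gripper(0.0)
b1=ball(capture("wrist")); print(b0,b1,current_finger_gap(),current_grip_force(),current_clock())
S["off"]=float(b1[1]-.04); S["p"]=[GX,GY,ZG+.125]; save()
servo_line([GX,GY,ZG+.125],down(YC),rate=.12)
b=ball(capture("wrist")); print(b,current_force(),current_clock())
cy=np.array([-np.sin(YC),np.cos(YC)]); d=float(np.clip(b[1]-S["off"],-.06,.07))
S["p"]=[GX+d*cy[0],GY+d*cy[1],ZG+.125]; servo_line(S["p"],down(YC),rate=.12)
hold(3.)
c=capture("wrist"); cv2.imwrite("pics/wD.png",c["image"])
E
```

```text
[0.0498172  0.04149976 0.08458538] [0.05038015 0.0412549  0.08538381] 0.027657803257266717 29.99971479177475 9.4083
[0.05223495 0.0370365  0.07381869] [-0.82479663  0.20824971 -8.99704312] 10.65
(11.1, np.float64(0.7), 0.0, 0.1, np.float64(73.8))
(11.4, np.float64(1.3), np.float64(1.9), 0.67, np.float64(73.8))
(11.7, np.float64(1.1), np.float64(-1.7), -0.24, np.float64(73.8))
(12.0, np.float64(1.1), np.float64(0.4), 0.3, np.float64(73.8))
(12.3, np.float64(1.1), np.float64(-0.5), 0.06, np.float64(73.8))
(12.6, np.float64(1.1), np.float64(-0.0), 0.19, np.float64(73.8))
(12.9, np.float64(1.1), np.float64(-0.3), 0.14, np.float64(73.8))
(13.2, np.float64(1.1), np.float64(-0.1), 0.18, np.float64(73.8))
(13.5, np.float64(1.1), np.float64(-0.2), 0.18, np.float64(73.8))
(13.8, np.float64(1.1), np.float64(-0.2), 0.19, np.float64(73.8))
b
0.08
```

```bash
python3 - <<'E'
from h import *
load(); hold(4.0,quiet=True); print("inspected",current_clock())
A=np.array(S["p"]); B=np.array([.4585,.181,A[2]+.03]); yt=float(np.arctan2(B[1]-A[1],B[0]-A[0])); print(yt)
S["p"]=(A+[0,0,.03]).tolist(); S["yaw"]=yt
t=current_clock(); servo_line(S["p"],ori(yt,S["t"]),rate=.012); print("turn",current_clock()-t); save()
hold(.6)
E
```

```text
inspected 18.35
1.6416842738446895
turn 2.6499999999999986
(21.0, np.float64(1.0), 0.0, 0.34, np.float64(73.8))
(21.3, np.float64(1.0), np.float64(-0.3), 0.26, np.float64(73.8))
b
0.2
```

```bash
python3 - <<'E'
from h import *
load(); S["p"]=[.4585,.181,S["p"][2]]
t=current_clock(); servo_line(S["p"],ori(S["yaw"],S["t"]),rate=.12); print("travel",current_clock()-t); save()
hold(.9)
S["p"][2]-=.03; S["yaw"]=-.182
servo_line(S["p"],ori(S["yaw"],S["t"]),rate=.011); save()
hold(1.2)
c=capture("wrist"); cv2.imwrite("pics/wE.png",c["image"]); np.savez("wE.npz",**c)
c=capture("scene"); cv2.imwrite("pics/sE.png",c["image"]);c=capture("top"); np.savez("tE.npz",**c)
cv2.imwrite("pics/E.png",cv2.resize(np.vstack([cv2.imread("pics/wE.png"),cv2.imread("pics/sE.png")]),(400,600)))
print(current_position(),current_clock())
E
```

```text
travel 3.1999999999999993
(24.8, np.float64(-1.4), 0.0, -0.0, np.float64(73.8))
(25.1, np.float64(-1.5), np.float64(-0.2), -0.08, np.float64(73.8))
(25.4, np.float64(-1.5), np.float64(0.5), 0.07, np.float64(73.8))
(25.7, np.float64(-1.5), np.float64(0.1), -0.04, np.float64(73.8))
b
0.16
(28.88, np.float64(-1.5), 0.0, -0.06, np.float64(73.8))
(29.18, np.float64(-1.5), np.float64(0.3), 0.0, np.float64(73.8))
(29.48, np.float64(-1.5), np.float64(0.2), -0.03, np.float64(73.8))
(29.77, np.float64(-1.5), np.float64(0.2), -0.05, np.float64(73.8))
(30.07, np.float64(-1.5), np.float64(0.3), -0.05, np.float64(73.8))
b
0.11
[0.4585095  0.18099835 0.2800132 ] 30.525
```

View pics/E.png

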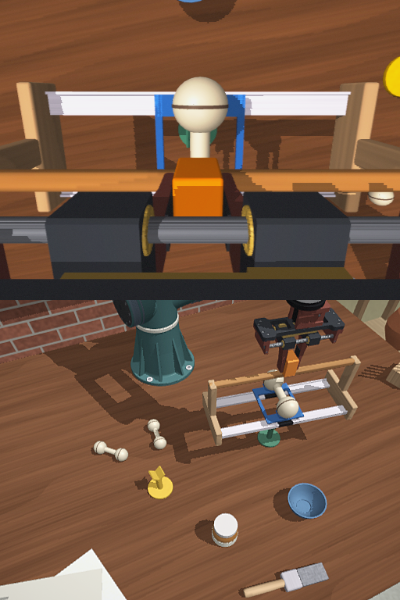

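```bash
python3 - <<'E'
from h import *
load(); S["p"][2]=ZG+.045; servo_line(S["p"],ori(S["yaw"],S["t"]),rate=.06); hold(.9)
p=S["p"]; o=ori(S["yaw"],0.); f0=current_force()
print(servo_line([p[0],p[1],ZG+.001],o,rate=.03,contact_N=12),current_position(),current_force()-f0,ball(capture("wrist")))
print(servo_line([p[0],p[1],ZG-.001],o,rate=.01,contact_N=6),current_position(),current_force()-f0,current_clock())
c=capture("wrist"); print(ball(c)); cv2.imwrite("pics/wF.png",c["image"])
c=capture("scene"); cv2.imwrite("pics/sF.png",c["image"])
cv2.imwrite("pics/F.png",cv2.resize(np.vstack([cv2.imread("pics/wF.png"),cv2.imread("pics/sF.png")]),(400,600)))
E
```

```text
(32.01, np.float64(-1.6), 0.0, -0.12, np.float64(73.8))
(32.31, np.float64(-1.6), np.float64(0.3), -0.06, np.float64(73.8))
(32.61, np.float64(-1.6), np.float64(0.3), -0.07, np.float64(73.8))
(32.91, np.float64(-1.5), np.float64(0.3), -0.08, np.float64(73.8))
b
0.08
False [0.45866733 0.18103976 0.15620179] [ 0.01918079 -1.36031127  2.64167442] [0.05203467 0.00248989 0.08413985]
True [0.45895409 0.18107818 0.1549902 ] [ 0.32179093  0.17107564 14.33453269] 35.1
[0.05180444 0.00241454 0.08528047]
```

View pics/F.png

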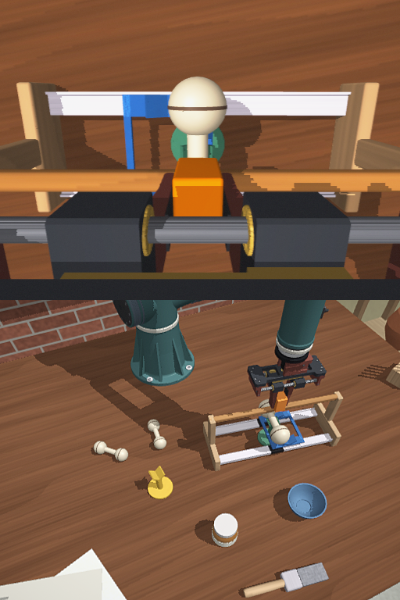

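```bash
cat >> h.py <<'E'
def shut(c):
    """y extent of the shuttle's blue frame in the carrier frame"""
    hsv=cv2.cvtColor(c["image"],cv2.COLOR_BGR2HSV); m=(hsv[...,0]>100)&(hsv[...,0]<125)&(hsv[...,1]>130)&(hsv[...,2]>50)
    Q=carr({**c,"range_z":np.where(m,c["range_z"],0)}); Q=Q[(abs(Q[:,1])<.18)&(Q[:,2]>.0)&(Q[:,2]<.08)&(Q[:,0]>-.08)&(Q[:,0]<.085)]
    F=Q[(Q[:,0]<.05)]  # side bars
    return np.percentile(Q[:,1],[.5,99.5]).round(4),np.percentile(Q[:,2],[1,50,99]).round(3),len(Q)
E
python3 - <<'E'
from h import *
for f in("wC","wE"): print(f,shut(dict(np.load(f+".npz"))),ball(dict(np.load(f+".npz"))))
for i in range(3): c=capture("wrist"); print(shut(c),current_clock()); sleep(.3)
np.savez("wF.npz",**c); cv2.imwrite("pics/wFc.png",cv2.resize(c["image"][80:230,100:400],(800,400)))
E
```

```text
wC (array([-0.0094,  0.091 ]), array([0.022, 0.039, 0.041]), 2249) [0.04992567 0.0414034  0.08475204]
wE (array([-0.0499,  0.0493]), array([0.038, 0.04 , 0.041]), 2445) [ 0.05224669 -0.00026283  0.07376872]
(array([-0.0143,  0.0844]), array([0.037, 0.04 , 0.055]), 2358) 35.25
(array([-0.0144,  0.0844]), array([0.037, 0.04 , 0.055]), 2369) 35.6
(array([-0.0144,  0.0845]), array([0.037, 0.04 , 0.055]), 2371) 35.95
```

View pics/wFc.png

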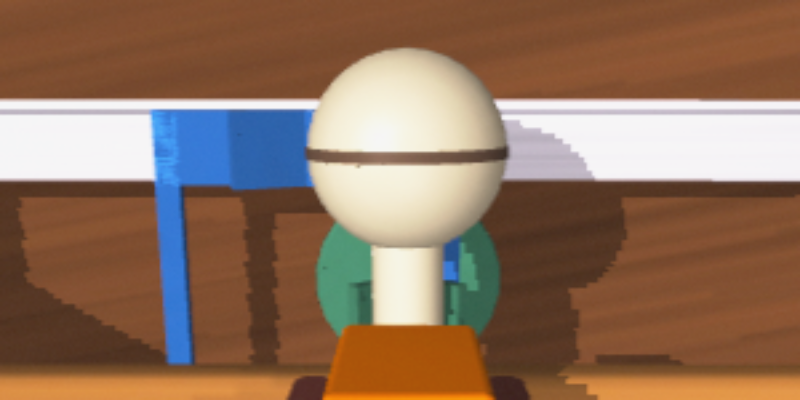

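```bash
python3 - <<'E'
from h import *
load(); p=S["p"]; o=ori(S["yaw"],0.)
q=current_position(); servo_line([q[0],q[1],q[2]+.0003],o,rate=.01); print(current_force())
move_gripper(.088); print(current_finger_gap(),current_force(),current_clock())
c=capture("wrist"); print(shut(c),ball(c))
q=current_position(); servo_line([q[0],q[1],.36],o,rate=.1)
c=capture("wrist"); P,u,v=pts(c)
m=(abs(P[:,2]-.1)<.013)&(np.hypot(P[:,0]-.4585,P[:,1]-.181)<.09)
for s in(1,-1):
    Q=P[m&(s*(P[:,0]-.4585)>.02)]; print("ball",len(Q),least_squares(lambda p:np.linalg.norm(Q-p,axis=1)-.027,[.4585+s*.05,.18,.085],loss="soft_l1",f_scale=.002).x)
b=(P[:,2]>.13)&(P[:,2]<.155)&(abs(P[:,0]-.46)<.1)&(abs(P[:,1]-.18)<.25); print(bar(P[b]))
hsv=cv2.cvtColor(c["image"],cv2.COLOR_BGR2HSV); k=((hsv[...,0]>100)&(hsv[...,0]<125)&(hsv[...,1]>130))[v,u]&(np.hypot(P[:,0]-.4585,P[:,1]-.181)<.14)&(P[:,2]>.02)&(P[:,2]<.07)
print("shuttle",cv2.minAreaRect((P[k][:,:2]*1000).astype(np.float32)))
cv2.imwrite("pics/wG.png",c["image"]); print(current_clock())
E
```

```text
[-0.16029522 -0.74632229 -3.78167163]
0.0874688501213243 [ 0.43003461 -0.07028076 -0.18373411] 37.675
(array([-0.0144,  0.0842]), array([0.037, 0.04 , 0.055]), 2878) [0.0518272  0.00243265 0.08501553]
ball 1330 [0.50963386 0.17347709 0.08557523]
ball 681 [0.41174119 0.19109282 0.08560466]
(array([0.46015385, 0.18179122]), np.float64(-0.182048896453378))
shuttle ((464.2077941894531, 214.69338989257812), (97.95120239257812, 122.47662353515625), 79.77926635742188)
39.975
```

View pics/wG.png

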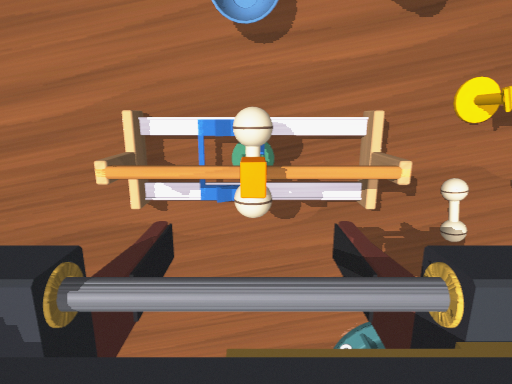

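```bash
python3 -c "
from bench import *
sleep(.5); print(close_job())"
```

```text
the job is handed in; nothing more can be done
None
```

Job handed in at about 40 s: the roller was held steady between the middle marks for over 6 s and now rests in the green post's notch at seat height (85.6 mm), with the carrier standing on the table and released; while being lowered, the shuttle rolled about 35 mm off-centre, clear of the roller by roughly 4 mm and well short of its end stops, though its frame may be touching the post's stem.

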